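# Square up the menu boards on the sloped stand

## Robot

A 7-joint arm with a two-finger parallel gripper is mounted at the origin on the work surface. World frame = base frame: x ahead of the robot, y to its left, z up, the work surface at z = 0. Lengths are in m, angles in rad, forces in N, time in s.
With the tool pointing down it reaches from about 0.4 to 0.85 m from the base axis. Payload 4.5 kg.
Tool frame: the origin (TCP) lies where the fingers leave the gripper's body, on its centre line; the fingertips stand 64 mm ahead of it and the grasp point (between the pads) lies 45 mm ahead of it; z points along the fingers, y is the line along which they close (so a half turn about z gives the same grasp; the last joint's range is limited). The gripper opens to 88 mm and grips with 3 to 60 N. Pads are 18 mm wide; open, the fingers measure 123 mm over their backs; the gripper's body (75 mm by 187 mm) begins 45 mm behind the grasp point.
Start: joints at [1.18, 0.689, -0.195, 1.565, 0.157, 0.902, -0.215], TCP at [0.258, -0.569, 0.303] pointing down, gripper open.
Joint ranges: [-3.01, 3.01], [-0.46, 2.08], [-1.47, 1.51], [0.13, 2.56], [-1, 4.14], [0.04, 2.09], [-2.66, 2.66]. Speed limits (rad/s): [2.57, 2.57, 3.14, 3.14, 3.14, 3.14, 3.14].

## Interface

Orientations are given as a unit quaternion [x, y, z, w].
In Python, from plant import r gives the robot as it stands.
- The arm moves only by the tool play_rows, never from a script. Its arguments are lists of equal length, an entry for each row: "translation": the shift along the tool's x, y, z in m, a list of three; "delta_rot": the turn, a rotation vector about the tool's x, y, z in degrees, a list of three; "grip": the opening, from -1 (shut) to 1 (fully open). In form: {"translation": [[x, y, z], ...], "delta_rot": [[rx, ry, rz], ...], "grip": [grip, ...]}. A call has 1 to 20 rows; each row shifts and turns the commanded pose from where the row before left it, along the tool's axes as they then stand; what a row does not reach is not made up. A row lasts 1/8 s, in which the tool goes at most 62.5 mm and 10.7 degrees, less where a joint would pass 70% of its speed; a pose out of reach is approached as far as the arm can. A call with a gripper value outside its range is refused whole. The fingers move at their own pace and stop on an object; "squeeze" is the grip in N (left out, the last holds). Time passes only in rows, so rows that do not move let the fingers close. It gives the time, the measured TCP pose, the force, the opening and the grip force at its end, in the units of the state.
- r.get_state(): the state, without advancing time (a new reading comes with each control period).
- r.snapshot(name): name is "scene" or "side" or "wrist"; returns the picture (480x640x3 uint8, blue, green, red); there is no depth.
- r.get_calibration(name): a dict with "intrinsics" (3x3 intrinsics, pixels), "k1" (the pictures are not rectified: a ray, as slopes to the right and down, at radius r is drawn at 1 + k1 r^2 times it, then the intrinsics apply), "eye" and "rotation" of the camera in the world. Camera axes: x right, y up, looking along -z (the intrinsics and any distortion apply to the point x, -y, -z); pixel columns grow to the right and rows downward; lengths in m; the calibration is good to about 2 mm. A picture is of the moment at which its call begins: read the wrist's pose just before it. get_calibration takes no time and is no camera call; for the wrist camera it gives the pose at the moment of the call.
- r.finish_job(): hands the job in; it is judged then, once.
Trained networks look in the newest picture that a camera, given by its name, has taken for a name from the list of things; names that differ only in an ending like _2 or _b are one class to them, and where a whole thing is asked for, a point or a joint stands for the part that bears it (a point fixed in the world has none). Each returns a list of dicts, best first, with "confidence" (0 to 1); they miss things now and then, are a little off and sometimes report something else, mostly with a low value. They report only what shows in the picture. A call takes as long as a camera call. They do not tell look-alikes from the thing itself.
- r.look_for(camera, target): "point" ([x, y, z] in m, in world coordinates, good to about 4 mm: the middle of the surface that is visible of it).
- r.silhouettes(camera, target): "pixels" (480x640 bool, what is visible of it).
The state is a dict: "clock": time; "q": joint angles; "qd": joint speeds; "joint_torque": joint torques, N m; "tool_pos": TCP position; "eef_rot": TCP orientation; "contact_force": force on the tool from outside, world axes, zero at the start; "moment": the same for the moment, N m; "opening": opening from 0.0 (shut) to 1.0 (fully open); "finger_force": force on a finger pad.
Only numpy, scipy, OpenCV 4.12 (cv2) and the standard library are available. Lean on these libraries where they do the work, as an engineer would, in place of code of your own. Each camera call takes 0.05 s, during which the arm holds its last target. There are 200 camera calls.

## Task

First move the tumbler that stands in front of the menu stand's ramp onto the middle of the round cork coaster, upright. Then slide the fanned stack of three wooden menu boards up the ramp, without lifting it, and leave the boards stacked in the same order, squared up with every board's edges touching or nearly touching the top stop and the side rail. Leave the rest of the tableware where it stands.

Things in the scene. Friction and masses are not known exactly. Their poses are not given: they have to be found in the camera images.
- stand: Fixed dark wooden menu stand: a ramp rising at 0.14 rad, with a top stop and a rail along one side. Level frame: origin on the table at the middle of the ramp's foot line, x horizontal, up-ramp (roughly to the robot's right), y towards the rail (on the side away from the robot), z up. The ramp meets the table flush at x = 0 and spans y = -80 to +80 mm; the side y = -80 has no rail.
- slope: The stand's sloping surface, 210 x 160 mm. Origin on it in the inner corner of stop and rail; x up the slope (stop's face at 0, foot at -210 mm), y towards the rail (rail's face at 0, open edge at -160 mm), z normal. Stop and rail stand 30 mm above the slope, 14 mm thick; the rail runs from x = -180 mm to the stop. A board fully home has its origin at x = -65, y = -50 mm.
- board0: Lowest of three equal light wooden menu boards, 130 x 100 x 8 mm, about 80 g each, loose and slightly fanned in a stack on the table before the foot of the ramp. Too wide to grip across. Origin: centre of the underside; x along the 130 mm length (roughly up-ramp), y along the width, z up.
- board1: Middle board, lying on board0; same size and frame. The boards stay where they are left on the slope, held by friction, but creep downhill while being slid sideways across it.
- board2: Top board, lying on board1; same size and frame.
- tumbler: Stoneware tumbler without a handle, 58 mm across at the foot, 62 mm at the rim, 100 mm high, 4 mm wall, about 0.22 kg, open at the top, standing on the table between the boards and the foot of the ramp. Origin: centre of the underside; z up.
- coaster: Fixed round cork coaster, 100 mm across, 6 mm thick, on the table to the left or right of the stand. Origin: centre of the underside.
- side_plate: Bystander: round stoneware side plate with a low rim, 140 mm across, 18 mm high, loose on the table at the far left or far right of the stand (coaster and plate swap places from start to start). Origin: centre of the underside.
- vase: Bystander: small six-sided tapering bud vase, 54 mm across at the foot, 75 mm high, on the robot's side of the stand's foot. Origin: centre of the underside.
- candle: Bystander: unlit white taper candle in a round holder, base 84 mm across, 272 mm high in all, standing beyond the stand's side rail. Origin: centre of the underside.
- spare_tumbler: Bystander: a tumbler of the same shape as the other, but standing beyond the stand's side rail. Origin: centre of the underside.
There are look-alikes about, which are no part of the job. What is shaped like the board1 but purple or yellow is not meant. Leave any orange look-alike of the board0 alone.

How it is judged:
On the way, in this order (a step that is already met when the one before it is completed fails the run):
1. the tumbler stands upright on the coaster, let go, before the boards are home (horizontal distance between tumbler and coaster below 0.02 m and height (world z) of tumbler between 0.003 and 0.01 m and angle between tumbler's own z axis and vertical below 0.08 rad and linear speed of tumbler below 0.02 m/s and contact force between the fingers and tumbler below 0.1 N), for 0.2 s.
2. all three boards lie on the slope against the top stop (gap at most 6 mm) (x of each of board0, board1, board2 in the frame of slope above -0.071 m and angle between the z axis of each of board0, board1, board2 and the z axis of slope, either way round below 0.06 rad), for 0.1 s.
At the end, for the whole second after the job is handed in: The tumbler stands upright, released, on the coaster with its centre within 20 mm of the coaster's; all three boards lie flat in their order on the slope, at rest, each within 6 mm of the top stop and of the side rail (centre of board) and turned less than 0.06 rad from them (all of step 1 and all of step 2 and x of each of board0, board1, board2 in the frame of slope below -0.06 m and y of board0 in the frame of slope between -0.056 and -0.045 m and z of board0 in the frame of slope between -0.004 and 0.022 m and angle between the x axis of each of board0, board1, board2 and the x axis of slope, either way round below 0.06 rad and linear speed of each of board0, board1, board2 below 0.02 m/s and y of board1 in the frame of slope between -0.056 and -0.045 m and z of board1 in the frame of slope between -0.004 and 0.022 m and y of board2 in the frame of slope between -0.056 and -0.045 m and z of board2 in the frame of slope between -0.004 and 0.022 m and z of board1 in the frame of board0 above 0.005 m and z of board2 in the frame of board1 above 0.005 m); the robot touches nothing.
It fails at once if a board is lifted clear (its underside above 80 mm) (height (world z) of any of board0, board1, board2 above 0.08 m).
It fails at once if the tumbler is tipped over (angle between tumbler's own z axis and vertical above 0.6 rad).
It fails at once if other tableware is moved by more than 25 mm (distance of any of side_plate, vase, candle, spare_tumbler from where it was at the start of the episode above 0.025 m).
It also fails if it takes over 72 s, if anything falls off the work surface, if the arm or the gripper's body presses on something with over 40 N, if the wrist force passes 120 N, or if a joint passes its speed limit or range.

## Working session

There is one attempt and no reset: what is moved stays moved. The work goes in short steps, Python scripts to look and compute and a tool call to move; the robot and the scene stay as the last step left them, time stands still between calls to the robot, and variables do not carry over. Pictures are saved under pics/ and viewed, at most 10 in all, crops included, and the job is handed in when it is done.

Besides the shell and the picture viewer there is one more tool, called by a JSON object that holds its "op" and its "data". play_rows: Moves the arm, as the interface text tells. Its arguments: {"type":"object","properties":{"translation":{"type":"array","items":{"type":"array","items":{"type":"number"}}},"delta_rot":{"type":"array","items":{"type":"array","items":{"type":"number"}}},"grip":{"type":"array","items":{"type":"number"}},"squeeze":{"type":"number"}},"required":["translation","delta_rot","grip"]}

```bash
ls; mkdir -p pics; cat > h.py <<'E'
import numpy as np, cv2
from plant import r
def snap(c,name=None):
    im=r.snapshot(c)
    if name: cv2.imwrite('pics/'+name+'.png',im)
    return im
def ray(cal,uv):
    K=np.array(cal['intrinsics']);k1=cal['k1']
    d=np.linalg.inv(K)@np.array([uv[0],uv[1],1.]);p=d[:2].copy();u=p.copy()
    for _ in range(20): u=p/(1+k1*(u@u))
    R=np.array(cal['rotation'])
    return np.array(cal['eye']),R@np.array([u[0],-u[1],-1.])
def onz(cal,uv,z):
    e,d=ray(cal,uv);return e+d*(z-e[2])/d[2]
def proj(cal,P):
    R=np.array(cal['rotation']);c=R.T@(np.array(P)-np.array(cal['eye']))
    u=np.array([c[0]/-c[2],-c[1]/-c[2]]);u=u*(1+cal['k1']*(u@u))
    K=np.array(cal['intrinsics']);return (K@np.array([u[0],u[1],1]))[:2]
E
python3 - <<'E'
from h import *
np.set_printoptions(precision=4,suppress=True)
s=r.get_state();print(s)
for c in ['scene','side']:
    snap(c,c+'0');cal=r.get_calibration(c);print(c,cal)
    for t in ['stand','board0','board1','board2','tumbler','coaster','side_plate','vase','candle','spare_tumbler']:
        print(t,[(np.round(d['point'],3),round(d['confidence'],2),proj(cal,d['point']).round()) for d in r.look_for(c,t)])
print(r.get_state()['clock'])
E
```

```text
pics
{'clock': 0.0, 'q': array([ 1.1798,  0.69  , -0.1946,  1.5664,  0.1573,  0.9025, -0.2151]), 'qd': array([ 0.0002, -0.0005, -0.0017, -0.0006,  0.0005, -0.0006, -0.0015]), 'joint_torque': array([  0.0001, -52.7556,  -1.2668, -15.3428,  -0.0526,   0.0068,
         0.0002]), 'tool_pos': array([ 0.2573, -0.569 ,  0.3019]), 'eef_rot': array([ 0.9775,  0.2109, -0.0003, -0.0009]), 'contact_force': array([-0.2274, -0.2523,  0.2496]), 'moment': array([-0.0283, -0.0108, -0.0157]), 'finger_force': 0.0, 'opening': 1.0021210836792729}
scene {'intrinsics': array([[611.4507,   0.    , 318.9942],
       [  0.    , 611.4507, 237.1321],
       [  0.    ,   0.    ,   1.    ]]), 'k1': -0.14558582177707746, 'eye': array([ 1.1561, -0.5597,  1.1192]), 'rotation': array([0.2963, 0.1332, 0.3734, 0.8689])}Traceback (most recent call last):
  File "<stdin>", line 7, in <module>
  File "h.py", line 16, in proj
    R=np.array(cal['rotation']);c=R.T@(np.array(P)-np.array(cal['eye']))
                                  ~~~^^~~~~~~~~~~~~~~~~~~~~~~~~~~~~~~~~~
ValueError: matmul: Input operand 1 has a mismatch in its core dimension 0, with gufunc signature (n?,k),(k,m?)->(n?,m?) (size 3 is different from 4)
```

```bash
sed -i "s/R=np.array(cal\['rotation'\])/R=Rot.from_quat(cal['rotation']).as_matrix()/" h.py; sed -i '1a from scipy.spatial.transform import Rotation as Rot' h.py
python3 - <<'E'
from h import *
np.set_printoptions(precision=4,suppress=True)
for c in ['scene','side']:
    snap(c,c+'0');cal=r.get_calibration(c);print(c,cal)
    for t in ['stand','board0','board1','board2','tumbler','coaster','side_plate','vase','candle','spare_tumbler']:
        print(t,[(np.round(d['point'],3),round(d['confidence'],2),proj(cal,d['point']).round()) for d in r.look_for(c,t)])
print(r.get_state()['clock'])
E
```

```text
scene {'intrinsics': array([[611.4507,   0.    , 318.9942],
       [  0.    , 611.4507, 237.1321],
       [  0.    ,   0.    ,   1.    ]]), 'k1': -0.14558582177707746, 'eye': array([ 1.1561, -0.5597,  1.1192]), 'rotation': array([0.2963, 0.1332, 0.3734, 0.8689])}
stand [(array([ 0.492, -0.179,  0.016]), 0.88, array([242., 279.]))]
board0 [(array([0.58 , 0.135, 0.025]), 0.63, array([372., 222.])), (array([0.588, 0.078, 0.009]), 0.61, array([357., 242.])), (array([ 0.278, -0.259,  0.01 ]), 0.57, array([158., 244.])), (array([ 0.363, -0.017,  0.043]), 0.17, array([260., 200.]))]
board1 [(array([0.58 , 0.135, 0.025]), 0.63, array([372., 222.])), (array([0.588, 0.078, 0.009]), 0.61, array([357., 242.])), (array([ 0.278, -0.259,  0.01 ]), 0.57, array([158., 244.])), (array([ 0.363, -0.017,  0.043]), 0.17, array([260., 200.]))]
board2 [(array([0.58 , 0.135, 0.025]), 0.63, array([372., 222.])), (array([0.588, 0.078, 0.009]), 0.61, array([357., 242.])), (array([ 0.278, -0.259,  0.01 ]), 0.57, array([158., 244.])), (array([ 0.363, -0.017,  0.043]), 0.17, array([260., 200.]))]
tumbler [(array([
[... 1632 characters left out ...]
5]), 0.79, array([272., 335.])), (array([0.287, 0.344, 0.009]), 0.79, array([356., 460.])), (array([0.573, 0.146, 0.022]), 0.57, array([270., 300.])), (array([ 0.624, -0.196,  0.066]), 0.44, array([328., 181.]))]
tumbler [(array([0.493, 0.002, 0.069]), 0.66, array([339., 252.]))]
coaster [(array([ 0.445, -0.405,  0.005]), 0.77, array([425., 178.]))]
side_plate [(array([0.485, 0.413, 0.006]), 0.76, array([228., 439.]))]
vase [(array([0.343, 0.004, 0.045]), 0.61, array([406., 287.])), (array([ 0.49 , -0.001,  0.069]), 0.55, array([341., 251.]))]
candle [(array([ 0.676, -0.097,  0.054]), 0.82, array([288., 202.]))]
spare_tumbler [(array([ 0.625, -0.197,  0.067]), 0.87, array([328., 181.]))]
1.2
```

View pics/scene0.png

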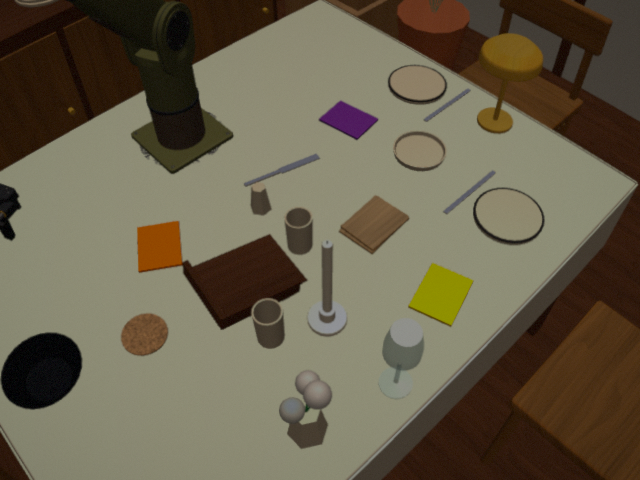

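View pics/side0.png

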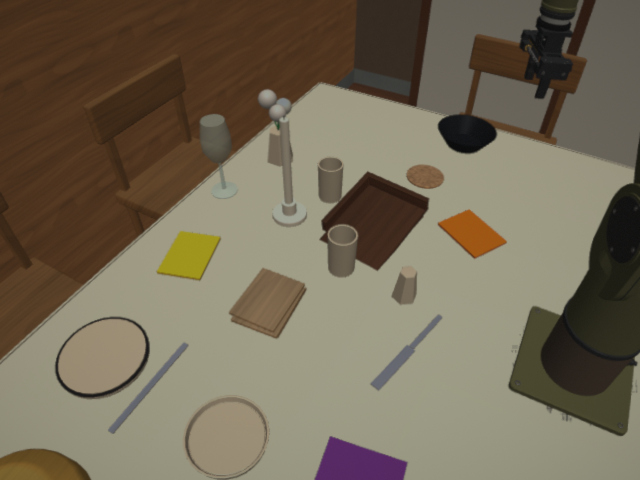

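Scene picture: the target tumbler is at (299,230) and its look-alike, the spare tumbler, is at (268,323) beyond the rail; the vase is at (260,200). The light wooden boards are at (375,223), with look-alikes orange (160,245), purple (348,120) and yellow (441,293). The coaster is at (145,334). In the side picture: tumbler (341,250), spare (330,180), boards (268,302), coaster (425,176). I choose the tumbler between the boards and the ramp foot, and check it in close crops.

```bash
python3 - <<'E'
from h import *
for n,x,y,w,h_ in [('scene0',170,180,250,160),('side0',220,160,220,180)]:
    im=cv2.imread(f'pics/{n}.png')[y:y+h_,x:x+w]
    im=cv2.resize(im,None,fx=3.2,fy=3.2,interpolation=cv2.INTER_CUBIC)
    im=np.clip(255*(im/255.)**0.6,0,255).astype(np.uint8)
    cv2.imwrite(f'pics/{n}_c.png',im)
E
```

```text
(no output)
```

View pics/scene0_c.png

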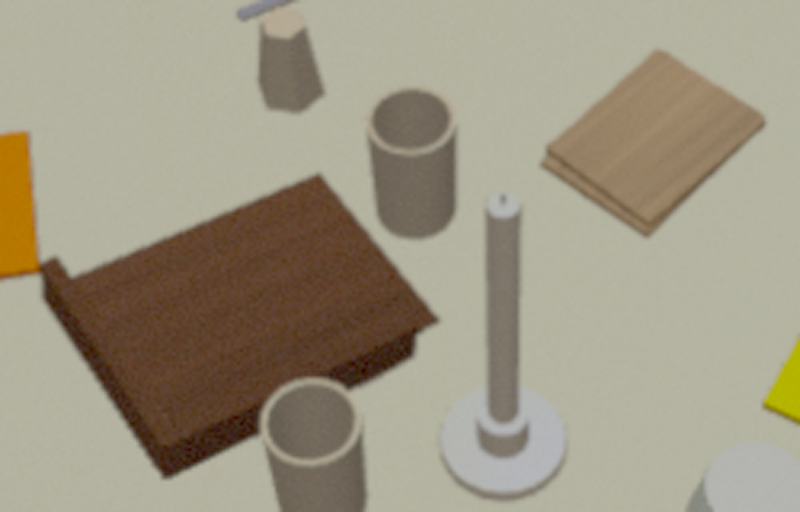

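View pics/side0_c.png

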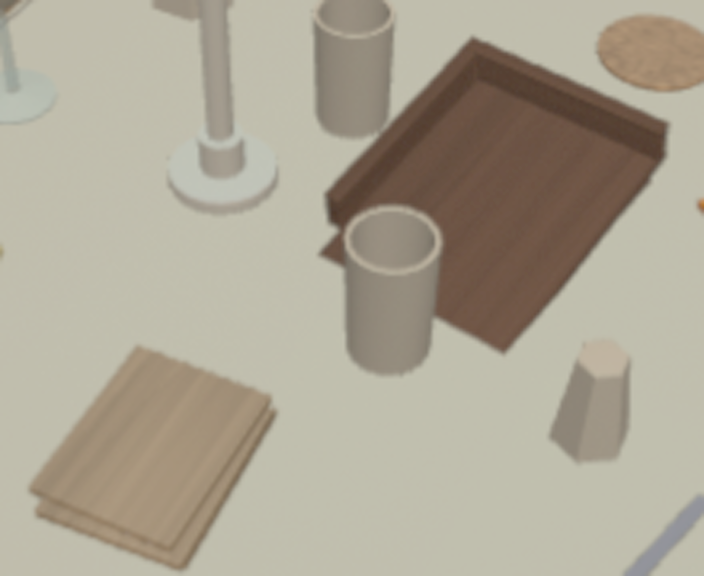

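The crops confirm the choice: the tumbler with rim centre (412,122) in the scene crop stands between the light boards and the foot corners (320,176)/(438,320). In the side crop the foot corners are at (503,352) and (320,255). The boards carry no strange colour.

```bash
python3 - <<'E'
from h import *
from scipy.optimize import least_squares
np.set_printoptions(precision=4,suppress=True)
S=r.get_calibration('scene');D=r.get_calibration('side')
f=lambda u,v,x,y:np.array([(u+.5)/3.2-.5+x,(v+.5)/3.2-.5+y])
s=lambda u,v:f(u,v,170,180)
d=lambda u,v:f(u,v,220,160)
print('tumbler',onz(S,s(412,122),.1),onz(D,d(393,239),.1))
print('coaster',onz(S,(145,334),.006),onz(D,(425,176.3),.006))
a=.14;c,sn=np.cos(a),np.sin(a)
def sl(x,y,z):return np.array([.21*c+x*c-z*sn,.08+y,.21*sn+x*sn+z*c])
foot=[(S,s(320,176),(0,-.08,0)),(S,s(438,320),(0,.08,0)),(D,d(503,352),(0,-.08,0)),(D,d(320,255),(0,.08,0)),
 (D,d(472,38),sl(.014,.014,.03)),(D,d(667,125),sl(.014,-.16,.03)),(D,d(327,193),sl(-.18,.014,.03)),(S,s(45,262),sl(.014,-.16,.03))]
for C,uv,p in foot: print(p,onz(C,uv,p[2]))
def W(t,p):
    q=Rot.from_euler('z',t[2]).apply(p);return q+[t[0],t[1],0]
R=least_squares(lambda t:np.concatenate([proj(C,W(t,p))-uv for C,uv,p in foot]),[.5,-.1,-1.6],loss='soft_l1')
print('stand',R.x,np.degrees(R.x[2]));print(R.fun.reshape(-1,2) if R.fun.size==16 else R.fun)
np.save('stand.npy',R.x)
for n,g,C,pts in [('s',s,S,[(660,50),(765,122),(650,222),(547,152)]),('d',d,D,[(272,400),(138,345),(30,490),(168,552)])]:
    P=np.array([onz(C,g(*p),.024) for p in pts]);print('top',n,P[:,:2],P.mean(0)[:2])
print('low', [onz(D,d(*p),z)[:2] for p,z in [((184,571),0.),((182,562),.008),((276,413),.008),((37,515),0.)]],[onz(S,s(*p),z)[:2] for p,z in [((545,165),0),((648,237),0),((763,128),0)]])
E
```

```text
tumbler [ 0.5015 -0.0187  0.1   ] [ 0.4966 -0.0169  0.1   ]
coaster [ 0.4524 -0.4123  0.006 ] [ 0.4452 -0.4085  0.006 ]
(0, -0.08, 0) [ 0.4288 -0.0484  0.    ]
(0, 0.08, 0) [ 0.5811 -0.0715  0.    ]
(0, -0.08, 0) [ 0.4251 -0.0481 -0.    ]
(0, 0.08, 0) [ 0.579  -0.0707  0.    ]
[0.2176 0.094  0.061 ] [ 0.561  -0.2834  0.061 ]
[ 0.2176 -0.08    0.061 ] [ 0.3919 -0.2567  0.061 ]
[0.0255 0.094  0.0339] [ 0.5885 -0.0986  0.0339]
[ 0.2176 -0.08    0.061 ] [ 0.396 -0.258  0.061]
stand [ 0.5032 -0.0581 -1.723 ] -98.71826085165009
[[-0.5328 -1.6893]
 [ 0.7651 -0.0262]
 [ 0.0129  0.8016]
 [-1.3068 -0.3515]
 [-0.0826 -1.1029]
 [ 0.9333 -0.9559]
 [-1.6045 -0.2638]
 [-2.4893 -0.5209]]
top s [[0.5293 0.2031]
 [0.6305 0.2074]
 [0.6352 0.0809]
 [0.5406 0.0729]] [0.5839 0.141 ]
top d [[0.531  0.0806]
 [0.6321 0.0821]
 [0.6243 0.2126]
 [0.5266 0.2102]] [0.5785 0.1464]
low [array([0.5212, 0.2041]), array([0.5224, 0.2036]), array([0.5303, 0.0774]), array([0.6227, 0.2132])] [array([0.5348, 0.0771]), array([0.632 , 0.0842]), array([0.6218, 0.2188])]
```

{"op": "play_rows", "data": {"translation": [[0.015,-0.0134,0],[0.03,-0.027,0],[0.03,-0.027,0],[0.03,-0.027,0],[0.03,-0.027,0],[0.03,-0.027,0],[0.03,-0.027,0],[0.03,-0.027,0],[0.03,-0.027,0],[0.03,-0.027,0],[0.03,-0.027,0],[0.03,-0.027,0],[0.03,-0.027,0],[0.03,-0.027,0],[0.03,-0.027,0],[0.0125,-0.0106,0],[0,0,0],[0,0,0]], "delta_rot": [[0,0,0],[0,0,0],[0,0,0],[0,0,0],[0,0,0],[0,0,0],[0,0,0],[0,0,0],[0,0,0],[0,0,0],[0,0,0],[0,0,0],[0,0,0],[0,0,0],[0,0,0],[0,0,0],[0,0,0],[0,0,0]], "grip": [1,1,1,1,1,1,1,1,1,1,1,1,1,1,1,1,1,1], "squeeze": 15}}

```text
clock: 3.45
tool_pos: [0.4989, -0.0208, 0.3026]
eef_rot: [0.978, 0.21, -0.001, 0.001]
contact_force: [0.2, 0.7, 0.5]
opening: 1.005
finger_force: 0.0
```

```bash
cat >> h.py <<'E'
def to(P,yaw=None):
    "tool-frame shift from the measured pose to world point P"
    s=r.get_state();R=Rot.from_quat(s['eef_rot']);x=R.as_matrix()
    print('t',round(s['clock'],2),'pos',np.round(s['tool_pos'],4),'toolx',np.round(x[:,0],3),'tooly',np.round(x[:,1],3),'toolz',np.round(x[:,2],3),'F',np.round(s['contact_force'],1),'open',round(s['opening'],3),'q',np.round(s['q'],2))
    print('  shift',np.round(x.T@(np.array(P)-s['tool_pos']),4))
E
python3 - <<'E'
from h import *
np.set_printoptions(precision=4,suppress=True)
cal=r.get_calibration('wrist')
im=snap('wrist','w1')
for t in ['tumbler','board0']:
    print(t,[(np.round(d['point'],3),round(d['confidence'],2),proj(cal,d['point']).round()) for d in r.look_for('wrist',t)])
for d in r.silhouettes('wrist','tumbler'):
    m=d['pixels'];v,u=np.nonzero(m);print(d['confidence'],m.sum(),u.min(),u.max(),v.min(),v.max())
print(cal['eye'],Rot.from_quat(cal['rotation']).as_matrix()[:,2])
to([.499,-.018,.115])
E
```

```text
tumbler [(array([ 0.483, -0.015,  0.06 ]), 0.66, array([308., 225.]))]
board0 [(array([ 0.299, -0.25 ,  0.006]), 0.98, array([427., 426.])), (array([0.577, 0.132, 0.022]), 0.92, array([197.,  51.])), (array([0.568, 0.079, 0.008]), 0.9, array([252.,  88.])), (array([0.528, 0.176, 0.017]), 0.88, array([135.,  86.]))]
0.57 5730 275 356 171 263
[0.5661 0.0091 0.3831] [0.2619 0.1189 0.9577]
t 3.65 pos [ 0.4993 -0.0201  0.3028] toolx [ 0.912  0.41  -0.   ] tooly [ 0.41  -0.912  0.   ] toolz [-0.    -0.001 -1.   ] F [ 1.4 -0.   0.4] open 1.001 q [ 0.03  0.53 -0.13  1.94  0.11  0.68 -1.31]
  shift [ 0.0007 -0.0021  0.1878]
```

View pics/w1.png

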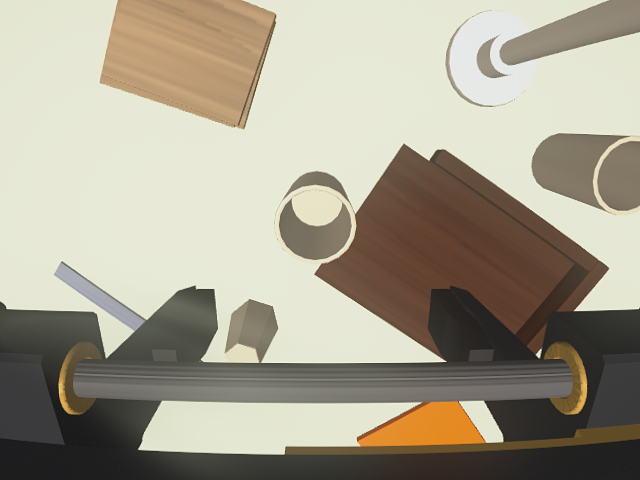

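Wrist picture: tumbler rim centre at (315,224); ramp foot corners at (404,144) and (316,273); boards at upper left, near-foot edge corners (244,127) and (275,13); vase at (250,330).

```bash
python3 - <<'E'
from h import *
np.set_printoptions(precision=4,suppress=True)
C=r.get_calibration('wrist')
P=onz(C,(315.5,224),.1);print('tumbler',P)
print('foot',onz(C,(404,144),0),onz(C,(316,273),0),'inner corner',onz(C,(585,267),.0293))
print('boards top',[onz(C,p,.024)[:2] for p in [(275,13),(240,126),(100,81)]])
to([P[0],P[1],.113])
E
```

```text
tumbler [ 0.4975 -0.0159  0.1   ]
foot [ 0.5802 -0.07    0.    ] [ 0.4251 -0.0468  0.    ] inner corner [ 0.551  -0.287   0.0293]
boards top [array([0.632 , 0.0823]), array([0.5337, 0.0748]), array([0.521 , 0.2054])]
t 3.65 pos [ 0.4993 -0.0201  0.3028] toolx [ 0.912  0.41  -0.   ] tooly [ 0.41  -0.912  0.   ] toolz [-0.    -0.001 -1.   ] F [ 1.4 -0.   0.4] open 1.001 q [ 0.03  0.53 -0.13  1.94  0.11  0.68 -1.31]
  shift [ 0.0002 -0.0046  0.1898]
```

{"op": "play_rows", "data": {"translation": [[0,-0.0045,0.02],[0,0,0.035],[0,0,0.035],[0,0,0.035],[0,0,0.03],[0,0,0.02],[0,0,0.014],[0,0,0],[0,0,0],[0,0,0],[0,0,0],[0,0,0],[0,0,0]], "delta_rot": [[0,0,0],[0,0,0],[0,0,0],[0,0,0],[0,0,0],[0,0,0],[0,0,0],[0,0,0],[0,0,0],[0,0,0],[0,0,0],[0,0,0],[0,0,0]], "grip": [1,1,1,1,1,1,1,1,-1,-1,-1,-1,-1], "squeeze": 20}}

```text
clock: 5.28
tool_pos: [0.4982, -0.0149, 0.1143]
eef_rot: [0.978, 0.211, 0.001, 0.0]
contact_force: [0.3, -0.3, 6.3]
opening: 0.698
finger_force: 19.9
```

```bash
python3 - <<'E'
from h import *
to([.447,-.409,.25]); print(r.get_state()['finger_force'])
E
```

```text
t 5.28 pos [ 0.4982 -0.0149  0.1143] toolx [0.911 0.412 0.001] tooly [ 0.412 -0.911  0.001] toolz [ 0.001 -0.    -1.   ] F [ 0.3 -0.3  6.3] open 0.698 q [-0.03  0.86 -0.05  2.08  0.18  0.21 -1.38]
  shift [-0.2089  0.3381 -0.1357]
19.93699845741503
```

{"op": "play_rows", "data": {"translation": [[0,0,-0.015],[0,0,-0.03],[0,0,-0.03],[0,0,-0.03],[-0.008,0.013,-0.015],[-0.016,0.026,0],[-0.016,0.026,0],[-0.016,0.026,0],[-0.016,0.026,0],[-0.016,0.026,0],[-0.016,0.026,0],[-0.016,0.026,0],[-0.016,0.026,0],[-0.016,0.026,0],[-0.016,0.026,0],[-0.016,0.026,0],[-0.016,0.026,0],[-0.009,0.013,0],[0,0,0],[0,0,0]], "delta_rot": [[0,0,0],[0,0,0],[0,0,0],[0,0,0],[0,0,0],[0,0,0],[0,0,0],[0,0,0],[0,0,0],[0,0,0],[0,0,0],[0,0,0],[0,0,0],[0,0,0],[0,0,0],[0,0,0],[0,0,0],[0,0,0],[0,0,0],[0,0,0]], "grip": [-1,-1,-1,-1,-1,-1,-1,-1,-1,-1,-1,-1,-1,-1,-1,-1,-1,-1,-1,-1]}}

```text
clock: 7.78
tool_pos: [0.4472, -0.4069, 0.2337]
eef_rot: [0.977, 0.212, 0.0, -0.001]
contact_force: [0.4, -0.0, -1.9]
opening: 0.701
finger_force: 20.0
```

```bash
python3 - <<'E'
from h import *
S=r.get_calibration('scene');D=r.get_calibration('side')
for c,C in (('scene',S),('side',D)):
    im=snap(c); print(c,[(np.round(d['point'],3),round(d['confidence'],2)) for d in r.look_for(c,'tumbler')],[(np.round(d['point'],3),round(d['confidence'],2)) for d in r.look_for(c,'coaster')])
    hsv=cv2.cvtColor(im,cv2.COLOR_BGR2HSV)
    for d in r.silhouettes(c,'coaster'):
        v,u=np.nonzero(d['pixels']);(cx,cy),ax,an=cv2.fitEllipse(np.c_[u,v][cv2.convexHull(np.c_[u,v].astype(np.int32),returnPoints=False)[:,0]].astype(np.float32));print(d['confidence'],len(u),cx,cy,ax,onz(C,(cx,cy),.006))
to([.447,-.409,.1205])
E
```

```text
scene [(array([ 0.467, -0.405,  0.183]), 0.96)] [(array([ 0.445, -0.415,  0.007]), 0.71), (array([ 0.465, -0.404,  0.18 ]), 0.66)]
0.95 1546 144.0535125732422 334.4655456542969 (41.13658142089844, 47.920108795166016) [ 0.45194365 -0.41439474  0.006     ]
0.45 125 352.6943359375 239.98052978515625 (7.104515552520752, 39.351802825927734) [0.57674918 0.07683129 0.006     ]
side [(array([ 0.448, -0.383,  0.156]), 0.88)] [(array([ 0.443, -0.41 ,  0.008]), 0.83)]
0.88 647 425.2030334472656 176.21458435058594 (22.95411491394043, 35.20797348022461) [ 0.44480831 -0.40912453  0.006     ]
t 8.18 pos [ 0.4468 -0.4085  0.2338] toolx [0.911 0.413 0.   ] tooly [ 0.413 -0.911  0.   ] toolz [ 0. -0. -1.] F [ 0.2 -1.1 -1.9] open 0.698 q [ 0.79  0.75 -0.22  1.69  0.23  0.72 -0.69]
  shift [-1.000e-04  6.000e-04  1.133e-01]
```

{"op": "play_rows", "data": {"translation": [[0,0.002,0.02],[0,0,0.03],[0,0,0.03],[0,0,0.02],[0,0,0.008],[0,0,0.004],[0,0,0],[0,0,0],[0,0,0],[0,0,0],[0,0,0],[0,0,-0.02],[0,0,-0.03],[0,0,-0.03],[0,0,-0.03],[0,0,-0.03],[0,0,0]], "delta_rot": [[0,0,0],[0,0,0],[0,0,0],[0,0,0],[0,0,0],[0,0,0],[0,0,0],[0,0,0],[0,0,0],[0,0,0],[0,0,0],[0,0,0],[0,0,0],[0,0,0],[0,0,0],[0,0,0],[0,0,0]], "grip": [-1,-1,-1,-1,-1,-1,-1,1,1,1,1,1,1,1,1,1,1]}}

```text
clock: 10.3
tool_pos: [0.4487, -0.4114, 0.2654]
eef_rot: [0.978, 0.211, 0.002, 0.003]
contact_force: [1.5, -0.9, 0.7]
opening: 1.001
finger_force: 0.0
```

```bash
python3 - <<'E'
from h import *
C=r.get_calibration('wrist');im=snap('wrist')
for d in r.silhouettes('wrist','tumbler'):
    print(d['confidence'],d['pixels'].sum())
a=im[:, :]
D=r.get_calibration('side');im2=snap('side')
x=np.hstack([cv2.resize(im,(480,360)),cv2.resize(im2[110:260,360:500],(320,343)) if 0 else cv2.resize(im2[100:260,380:510],(292,360))])
cv2.imwrite('pics/placed.png',x)
print([(np.round(d['point'],3),round(d['confidence'],2)) for d in r.look_for('side','tumbler')])
to([.447,-.411,.25])
E
```

```text
0.74 7769
[(array([ 0.443, -0.393,  0.077]), 0.83)]
t 10.5 pos [ 0.4469 -0.4102  0.261 ] toolx [ 0.911  0.412 -0.001] tooly [ 0.412 -0.911 -0.001] toolz [-0.001  0.001 -1.   ] F [ 0.4 -0.6  0.1] open 0.997 q [ 0.8   0.72 -0.24  1.66  0.22  0.79 -0.68]
  shift [-0.0003  0.0007  0.011 ]
```

View pics/placed.png

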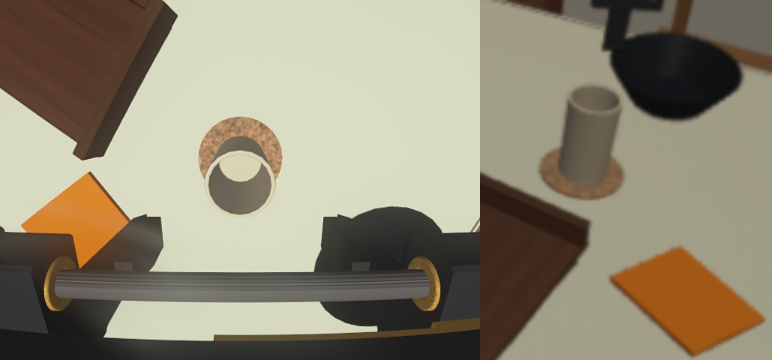

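The tumbler stands upright in the middle of the coaster (rim centre (240,185) in the left half). Now to the far side of the boards, to square and shift them with both fingers.

{"op": "play_rows", "data": {"translation": [[0.0219,-0.0341,0],[0.0219,-0.0341,0],[0.0219,-0.0341,0],[0.0219,-0.0341,0],[0.0219,-0.0341,0],[0.0219,-0.0341,0],[0.0219,-0.0341,0],[0.0219,-0.0341,0],[0.0219,-0.0341,0],[0,0,0],[0,0,0],[0,0,0],[0,0,0],[0.0232,-0.0337,0],[0.0232,-0.0337,0],[0.0232,-0.0337,0],[0.0232,-0.0337,0],[0.0232,-0.0337,0],[0.0232,-0.0337,0],[0,0,0]], "delta_rot": [[0,0,0],[0,0,0],[0,0,0],[0,0,0],[0,0,0],[0,0,0],[0,0,0],[0,0,0],[0,0,0],[0,0,8.25],[0,0,8.25],[0,0,8.25],[0,0,8.25],[0,0,0],[0,0,0],[0,0,0],[0,0,0],[0,0,0],[0,0,0],[0,0,0]], "grip": [1,1,1,1,1,1,1,1,1,1,1,1,1,1,1,1,1,1,1,1]}}

```text
clock: 13.0
tool_pos: [0.6691, 0.1331, 0.2598]
eef_rot: [0.997, -0.073, -0.001, -0.001]
contact_force: [-0.8, -0.8, -0.5]
opening: 0.996
finger_force: 0.0
```

```bash
cat >> h.py <<'E'
ST=np.array([.5030,-.0583,-1.723])
def st(p): # world->stand level frame
    p=np.asarray(p,float); return Rot.from_euler('z',-ST[2]).apply(p-[ST[0],ST[1],0])
def ws(p): return Rot.from_euler('z',ST[2]).apply(np.asarray(p,float))+[ST[0],ST[1],0]
def tst():
    s=r.get_state();M=Rot.from_quat(s['eef_rot']).as_matrix();Z=Rot.from_euler('z',-ST[2]).as_matrix()
    tip=s['tool_pos']+.064*M[:,2]
    print('t',round(s['clock'],2),'TCP',np.round(st(s['tool_pos']),4),'tip',np.round(st(tip),4),'axes in stand',np.round((Z@M).T,3).tolist(),'F',np.round(Z@s['contact_force'],1),'q7',round(s['q'][6],2))
E
python3 - <<'E'
from h import *
tst()
S=r.get_calibration('side');im=snap('side')
print([(np.round(st(d['point']),3),round(d['confidence'],2)) for d in r.look_for('side','board0')])
C=r.get_calibration('wrist');im=snap('wrist','w2')
E
```

```text
t 13.0 TCP [-0.2144  0.1352  0.2598] tip [-0.2145  0.1351  0.1958] axes in stand [[-0.006, 1.0, -0.001], [1.0, 0.006, -0.002], [-0.002, -0.001, -1.0]] F [ 0.9 -0.6 -0.5] q7 -1.95
[(array([-0.214,  0.04 ,  0.023]), 0.88), (array([-0.268, -0.017,  0.015]), 0.84), (array([ 0.224, -0.197,  0.009]), 0.78), (array([-0.366, -0.274,  0.011]), 0.76), (array([-0.22 ,  0.273,  0.008]), 0.58)]
```

{"op": "play_rows", "data": {"translation": [[0,0,0.035],[0,0,0.035],[0,0,0.035],[0,0,0.035],[0,0,0.03],[0,0,0.015],[0,0,0.006],[0,0,0],[0,0,0]], "delta_rot": [[0,0,0],[0,0,0],[0,0,0],[0,0,0],[0,0,0],[0,0,0],[0,0,0],[0,0,0],[0,0,0]], "grip": [1,1,1,1,1,1,1,1,1]}}

```text
clock: 14.28
tool_pos: [0.6694, 0.1293, 0.072]
eef_rot: [0.997, -0.076, 0.001, -0.0]
contact_force: [0.3, 0.1, 0.5]
opening: 0.998
finger_force: 0.0
```

```bash
python3 - <<'E'
from h import *
tst();tst()
E
```

```text
t 14.28 TCP [-0.2107  0.136   0.072 ] tip [-0.2107  0.1362  0.008 ] axes in stand [[-0.001, 1.0, 0.002], [1.0, 0.001, -0.001], [-0.001, 0.002, -1.0]] F [-0.2  0.3  0.5] q7 -1.94
t 14.28 TCP [-0.2107  0.136   0.072 ] tip [-0.2107  0.1362  0.008 ] axes in stand [[-0.001, 1.0, 0.002], [1.0, 0.001, -0.001], [-0.001, 0.002, -1.0]] F [-0.2  0.3  0.5] q7 -1.94
```

{"op": "play_rows", "data": {"translation": [[0,0,0.003],[-0.007,0,0],[-0.007,0,0],[-0.007,0,0],[-0.007,0,0],[-0.007,0,0],[-0.007,0,0],[-0.007,0,0],[-0.007,0,0],[-0.008,0,0],[0,0,0]], "delta_rot": [[0,0,0],[0,0,0],[0,0,0],[0,0,0],[0,0,0],[0,0,0],[0,0,0],[0,0,0],[0,0,0],[0,0,0],[0,0,0]], "grip": [1,1,1,1,1,1,1,1,1,1,1]}}

```text
clock: 15.65
tool_pos: [0.6044, 0.1393, 0.0677]
eef_rot: [0.997, -0.075, -0.001, -0.0]
contact_force: [-0.5, 0.1, -0.5]
opening: 0.996
finger_force: 0.0
```

```bash
python3 - <<'E'
from h import *
tst()
C=r.get_calibration('side');im=snap('side','sideA')
im=cv2.resize(im[240:360,210:370],None,fx=4,fy=4,interpolation=cv2.INTER_CUBIC);cv2.imwrite('pics/sideAc.png',im)
E
```

```text
t 15.65 TCP [-0.2107  0.0703  0.0677] tip [-0.2107  0.0702  0.0037] axes in stand [[-0.002, 1.0, -0.001], [1.0, 0.002, 0.0], [0.0, -0.001, -1.0]] F [ 0.  -0.5 -0.5] q7 -1.97
```

View pics/sideAc.png

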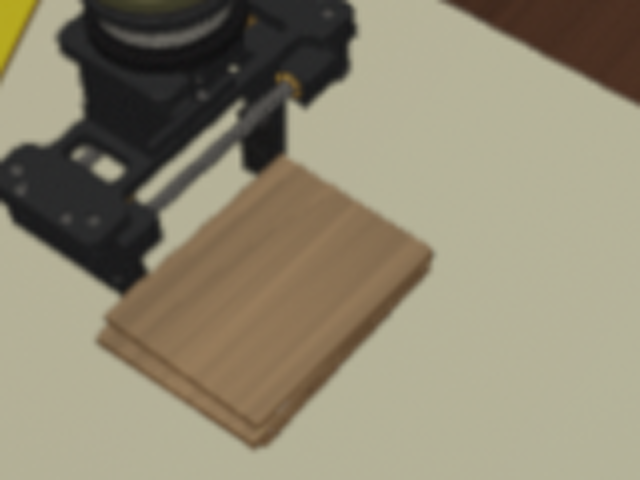

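The boards are squared with the fingers; top board corners in the crop at (285,160), (432,250), (258,425), (105,320), with the lower boards showing about 5 mm at the rear.

```bash
python3 - <<'E'
from h import *
C=r.get_calibration('side')
f=lambda u,v:((u+.5)/4-.5+210,(v+.5)/4-.5+240)
for p,z in [((285,160),.024),((432,250),.024),((258,425),.024),((105,320),.024),((98,342),.008),((262,445),.008),((432,268),.0)]: print(p,np.round(st(onz(C,f(*p),z)),4))
E
```

```text
(285, 160) [-0.1607  0.054   0.024 ]
(432, 250) [-0.161  -0.0418  0.024 ]
(258, 425) [-0.2895 -0.0402  0.024 ]
(105, 320) [-0.2898  0.0568  0.024 ]
(98, 342) [-0.2942  0.0601  0.008 ]
(262, 445) [-0.2895 -0.0411  0.008 ]
(432, 268) [-0.1554 -0.0374  0.    ]
```

{"op": "play_rows", "data": {"translation": [[0.01,0,0],[0.01,0,0],[0,0,-0.04],[0,0,-0.04],[-0.02,-0.029,0],[-0.02,-0.029,0],[-0.02,-0.029,0],[-0.021,-0.028,0],[0,0,0],[0,0,0],[0,0,0],[0,0,0],[0,0,0],[0,0,0],[0,0,0],[0,0,0],[0,0,0],[0,0,0]], "delta_rot": [[0,0,0],[0,0,0],[0,0,0],[0,0,0],[0,0,0],[0,0,0],[0,0,0],[0,0,0],[0,0,-10],[0,0,-10],[0,0,-10],[0,0,-10],[0,0,-10],[0,0,-10],[0,0,-10],[0,0,-10],[0,0,-10],[0,0,0]], "grip": [1,1,1,1,1,1,1,1,1,1,1,1,1,1,1,1,1,1]}}

```text
clock: 17.95
tool_pos: [0.5634, 0.2612, 0.1476]
eef_rot: [0.76, 0.65, 0.0, 0.0]
contact_force: [0.5, 0.5, -0.3]
opening: 1.002
finger_force: 0.0
```

```bash
python3 - <<'E'
from h import *
tst(); print(r.get_state()['q'].round(2))
E
```

```text
t 17.95 TCP [-0.3249  0.0112  0.1476] tip [-0.325   0.0112  0.0836] axes in stand [[-1.0, 0.002, 0.0], [0.002, 1.0, 0.0], [-0.0, 0.0, -1.0]] F [-0.6  0.4 -0.3] q7 -1.07
[-0.32  0.9  -0.34  1.69  0.46  0.63 -1.07]
```

{"op": "play_rows", "data": {"translation": [[0,0,0.035],[0,0,0.03],[0,0,0.0145],[0,0,0],[-0.012,0,0],[-0.012,0,0],[-0.012,0,0],[-0.012,0,0],[-0.012,0,0],[-0.012,0,0],[-0.012,0,0],[-0.012,0,0],[-0.012,0,0],[-0.012,0,0],[-0.012,0,0],[-0.012,0,0],[-0.012,0,0],[0,0,0]], "delta_rot": [[0,0,0],[0,0,0],[0,0,0],[0,0,0],[0,0,0],[0,0,0],[0,0,0],[0,0,0],[0,0,0],[0,0,0],[0,0,0],[0,0,0],[0,0,0],[0,0,0],[0,0,0],[0,0,0],[0,0,0],[0,0,0]], "grip": [1,1,1,1,1,1,1,1,1,1,1,1,1,1,1,1,1,1]}}

```text
clock: 20.2
tool_pos: [0.5383, 0.1048, 0.0679]
eef_rot: [0.759, 0.651, -0.002, 0.001]
contact_force: [0.1, -0.1, 0.4]
opening: 1.0
finger_force: 0.0
```

```bash
python3 - <<'E'
from h import *
tst()
for c in ('scene','side'):
    im=snap(c,c+'B'); print([(np.round(st(d['point']),3),round(d['confidence'],2)) for d in r.look_for(c,'board0')])
E
```

```text
t 20.2 TCP [-0.1666  0.0101  0.0679] tip [-0.1664  0.0101  0.0039] axes in stand [[-1.0, 0.001, -0.004], [0.001, 1.0, -0.001], [0.004, -0.001, -1.0]] F [0.1 0.2 0.4] q7 -1.03
[(array([-0.21 ,  0.275,  0.008]), 0.89), (array([ 0.231, -0.194,  0.014]), 0.67), (array([-0.085,  0.004,  0.022]), 0.62), (array([-0.096,  0.06 ,  0.006]), 0.6), (array([-0.111,  0.054,  0.01 ]), 0.48)]
[(array([ 0.222, -0.197,  0.01 ]), 0.96), (array([-0.224,  0.273,  0.008]), 0.88), (array([-0.364, -0.275,  0.006]), 0.86), (array([-0.155,  0.015,  0.014]), 0.66), (array([-0.05 ,  0.004,  0.022]), 0.64)]
```

{"op": "play_rows", "data": {"translation": [[-0.0125,0,0],[-0.0125,0,0],[-0.0125,0,0],[-0.0125,0,0],[-0.0125,0,0],[-0.0125,0,0],[-0.0125,0,0],[-0.0125,0,0],[-0.0125,0,0],[-0.0125,0,0],[-0.0125,0,0],[-0.0125,0,0],[0,0,0],[0,0,0],[0,0,0],[0,0,0],[0,0,0]], "delta_rot": [[0,0,0],[0,0,0],[0,0,0],[0,0,0],[0,0,0],[0,0,0],[0,0,0],[0,0,0],[0,0,0],[0,0,0],[0,0,0],[0,0,0],[0,-2,0],[0,-2,0],[0,-2,0],[0,-2,0],[0,0,0]], "grip": [1,1,1,1,1,1,1,1,1,1,1,1,1,1,1,1,1]}}

```text
clock: 22.52
tool_pos: [0.5164, -0.0402, 0.0682]
eef_rot: [0.756, 0.651, -0.053, 0.046]
contact_force: [0.2, 0.1, -0.8]
opening: 1.001
finger_force: 0.0
```

```bash
python3 - <<'E'
from h import *
tst()
im=snap('side'); im2=snap('scene')
a=cv2.resize(im[150:310,290:430],None,fx=2.8,fy=2.8,interpolation=cv2.INTER_CUBIC)
b=cv2.resize(im2[210:370,170:310],None,fx=2.8,fy=2.8,interpolation=cv2.INTER_CUBIC)
cv2.imwrite('pics/B2.png',np.hstack([a,b]))
E
```

```text
t 22.52 TCP [-0.0199  0.0105  0.0682] tip [-0.011   0.0105  0.0048] axes in stand [[-0.99, -0.003, -0.14], [-0.003, 1.0, -0.0], [0.14, 0.0, -0.99]] F [-0.2  0.2 -0.8] q7 -0.96
```

View pics/B2.png

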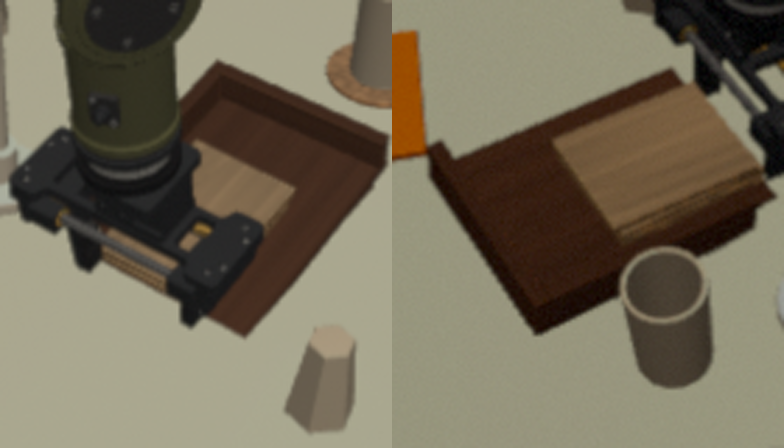

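Side/scene crop: stack lies square on the ramp, clear of the rail, fingers flush behind it (about (180,300) in the left half).

{"op": "play_rows", "data": {"translation": [[-0.009,0,0],[-0.009,0,0],[-0.009,0,0],[-0.009,0,0],[-0.009,0,0],[-0.009,0,0],[-0.01,0,0],[0,0,0],[0,0,0]], "delta_rot": [[0,0,0],[0,0,0],[0,0,0],[0,0,0],[0,0,0],[0,0,0],[0,0,0],[0,0,0],[0,0,0]], "grip": [1,1,1,1,1,1,1,1,1]}}

```text
clock: 23.75
tool_pos: [0.5066, -0.1039, 0.0771]
eef_rot: [0.757, 0.65, -0.053, 0.046]
contact_force: [-0.3, -0.2, -1.1]
opening: 0.999
finger_force: 0.0
```

```bash
cat >> h.py <<'E'
def sl(p): # world -> slope frame
    a=.14;q=st(p)-np.array([.21*np.cos(a),.08,.21*np.sin(a)])
    return Rot.from_euler('y',a).apply(q)
def tsl():
    s=r.get_state();M=Rot.from_quat(s['eef_rot']).as_matrix()
    print('tip in slope',np.round(sl(s['tool_pos']+.064*M[:,2]),4))
E
python3 - <<'E'
from h import *
tst();tsl()
E
```

```text
t 23.75 TCP [0.0445 0.0105 0.0771] tip [0.0535 0.0105 0.0138] axes in stand [[-0.99, -0.001, -0.14], [-0.001, 1.0, -0.0], [0.14, -0.0, -0.99]] F [ 0.2 -0.3 -1.1] q7 -0.88
tip in slope [-0.1552 -0.0695  0.0062]
```

{"op": "play_rows", "data": {"translation": [[0.01,0,0],[0.01,0,0],[0,0,-0.025],[0,0,-0.025],[-0.018,-0.0285,0],[-0.018,-0.0285,0],[-0.018,-0.0285,0],[0,0,0],[0,0,0],[0,0,0],[0,0,0],[0,0,0],[0,0,0],[0,0,0],[0,0,0],[0,0,0],[0,0,0.025],[0,0,0.02],[0,0,0]], "delta_rot": [[0,0,0],[0,0,0],[0,0,0],[0,0,0],[0,0,0],[0,0,0],[0,0,0],[0,0,10],[0,0,10],[0,0,10],[0,0,10],[0,0,10],[0,0,10],[0,0,10],[0,0,10],[0,0,10],[0,0,0],[0,0,0],[0,0,0]], "grip": [1,1,1,1,1,1,1,1,1,1,1,1,1,1,1,1,1,1,1]}}

```text
clock: 26.12
tool_pos: [0.4245, -0.1215, 0.106]
eef_rot: [0.995, -0.074, -0.012, 0.07]
contact_force: [-0.4, -0.2, 0.1]
opening: 0.997
finger_force: 0.0
```

```bash
python3 - <<'E'
from h import *
tst();tsl()
im=snap('side'); im2=snap('scene'); im3=snap('wrist')
a=cv2.resize(im[150:310,290:430],None,fx=2.5,fy=2.5,interpolation=cv2.INTER_CUBIC)
b=cv2.resize(im3,(440,400))
cv2.imwrite('pics/C1.png',np.hstack([a,b]));cv2.imwrite('pics/C1s.png',im2)
E
```

```text
t 26.12 TCP [ 0.0744 -0.068   0.106 ] tip [ 0.0834 -0.0688  0.0426] axes in stand [[-0.002, 1.0, -0.013], [0.99, 0.004, 0.14], [0.14, -0.013, -0.99]] F [ 0.3 -0.4  0.1] q7 -2.31
tip in slope [-0.1215 -0.1488  0.0306]
```

View pics/C1.png

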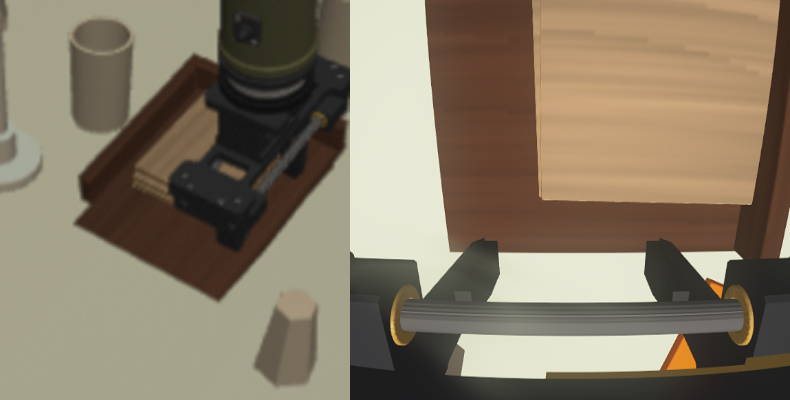

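```bash
cat >> h.py <<'E'
def onslope(C,uv,z):
    e,d=ray(C,uv);a=sl(e);b=sl(e+d)-a
    return a+b*(z-a[2])/b[2]
E
python3 - <<'E'
from h import *
C=r.get_calibration('wrist');f=lambda u,v:((u-350)*640/440,v*1.2)
for n,p,z in [('board rear',(541,198),.024),('board front',(752,204),.024),('edge',(450,251),0),('stop foot?',(740,207),0),('edge stop',(736,251),0),('top',(780,10),.024)]: print(n,np.round(onslope(C,f(*p),z),4))
to(ws([0.1215,-.07,.1])); print(r.get_state()['q'].round(3))
E
```

```text
board rear [-0.1384 -0.1201  0.024 ]
board front [-0.0097 -0.1232  0.024 ]
edge [-0.209  -0.1608  0.    ]
stop foot? [-0.001  -0.1329  0.    ]
edge stop [ 0.0016 -0.1614  0.    ]
top [-0.0075 -0.0318  0.024 ]
t 26.27 pos [ 0.4243 -0.122   0.1067] toolx [ 0.988 -0.152 -0.013] tooly [-0.149 -0.979  0.141] toolz [-0.034 -0.137 -0.99 ] F [0.3 0.3 0.4] open 0.999 q [ 0.    0.88  0.15  2.25  0.68  0.04 -2.31]
  shift [-0.0017  0.0452  0.0133]
[ 0.003  0.88   0.146  2.252  0.684  0.044 -2.309]
```

{"op": "play_rows", "data": {"translation": [[0.011,0.021,0],[0.011,0.021,0],[0,0,0],[0,0,0.009],[0,0,0.009],[0,0,0]], "delta_rot": [[0,-4,0],[0,-4,0],[0,0,0],[0,0,0],[0,0,0],[0,0,0]], "grip": [1,1,1,1,1,1]}}

```text
clock: 27.02
tool_pos: [0.4356, -0.168, 0.093]
eef_rot: [0.991, -0.079, -0.082, 0.065]
contact_force: [-0.9, -0.1, 0.0]
opening: 1.001
finger_force: 0.0
```

```bash
python3 - <<'E'
from h import *
tst();tsl();print(r.get_state()['q'].round(3))
E
```

```text
t 27.02 TCP [ 0.1186 -0.05    0.093 ] tip [ 0.1276 -0.0599  0.0304] axes in stand [[0.018, 0.988, -0.153], [0.99, 0.004, 0.141], [0.14, -0.154, -0.978]] F [ 0.2 -0.8  0. ] q7 -2.21
tip in slope [-0.0794 -0.1399  0.0123]
[ 0.263  0.914 -0.124  2.072  0.678  0.394 -2.209]
```

{"op": "play_rows", "data": {"translation": [[0,0,0.0075],[0.006,0,-0.0009],[0.006,0,-0.0009],[0.006,0,-0.0009],[0,0,0]], "delta_rot": [[0,0,0],[0,0,0],[0,0,0],[0,0,0],[0,0,0]], "grip": [1,1,1,1,1]}}

```text
clock: 27.65
tool_pos: [0.4543, -0.1728, 0.0865]
eef_rot: [0.991, -0.081, -0.08, 0.064]
contact_force: [-0.5, 0.2, 0.5]
opening: 0.996
finger_force: 0.0
```

```bash
python3 - <<'E'
from h import *
tst();tsl();print(r.get_state()['q'].round(3))
im=snap('side');im3=snap('wrist','C2w');cv2.imwrite('pics/C2s.png',im)
E
```

```text
t 27.65 TCP [ 0.1206 -0.0307  0.0865] tip [ 0.1295 -0.0403  0.0238] axes in stand [[0.02, 0.989, -0.148], [0.99, 0.001, 0.14], [0.139, -0.15, -0.979]] F [-0.1 -0.5  0.5] q7 -2.19
tip in slope [-0.0785 -0.1203  0.0055]
[ 0.277  0.934 -0.145  2.018  0.666  0.429 -2.191]
```

{"op": "play_rows", "data": {"translation": [[0,0,0],[0,0,0],[0,0,0],[0.002,0,0],[0,0,0]], "delta_rot": [[0,2.9,0],[0,2.9,0],[0,2.9,0],[0,0,0],[0,0,0]], "grip": [1,1,1,1,1]}}

```text
clock: 28.38
tool_pos: [0.4533, -0.1726, 0.0864]
eef_rot: [0.995, -0.075, -0.008, 0.071]
contact_force: [-5.2, 1.8, 3.5]
opening: 1.004
finger_force: 2.8
```

```bash
python3 - <<'E'
from h import *
tst();tsl();print(r.get_state()['q'].round(3),r.get_state()['joint_torque'].round(1))
E
```

```text
t 28.38 TCP [ 0.1205 -0.0318  0.0864] tip [ 0.1296 -0.0321  0.023 ] axes in stand [[-0.001, 1.0, -0.006], [0.99, 0.002, 0.142], [0.142, -0.005, -0.99]] F [-1.  -5.5  3.5] q7 -2.33
tip in slope [-0.0785 -0.1121  0.0047]
[ 0.147  0.922  0.074  2.139  0.798  0.117 -2.325] [ -0.  -48.3   3.4  -5.2   0.2  -0.7  -0. ]
```

{"op": "play_rows", "data": {"translation": [[0.002,0,0],[0,0,0]], "delta_rot": [[0,0,0],[0,0,0]], "grip": [1,1]}}

```text
clock: 28.62
tool_pos: [0.4535, -0.1727, 0.0863]
eef_rot: [0.995, -0.075, -0.01, 0.07]
contact_force: [-8.6, 3.7, 6.1]
opening: 1.002
finger_force: 4.4
```

```bash
python3 - <<'E'
from h import *
tst();tsl()
im=snap('scene');im3=snap('wrist')
b=cv2.resize(im3,(440,400));a=cv2.resize(im[210:370,170:310],None,fx=2.5,fy=2.5,interpolation=cv2.INTER_CUBIC)
cv2.imwrite('pics/C3.png',np.hstack([a,b]))
E
```

```text
t 28.62 TCP [ 0.1205 -0.0316  0.0863] tip [ 0.1296 -0.0322  0.023 ] axes in stand [[-0.0, 1.0, -0.009], [0.99, 0.002, 0.142], [0.142, -0.009, -0.99]] F [-2.3 -9.1  6.1] q7 -2.32
tip in slope [-0.0785 -0.1122  0.0047]
```

View pics/C3.png

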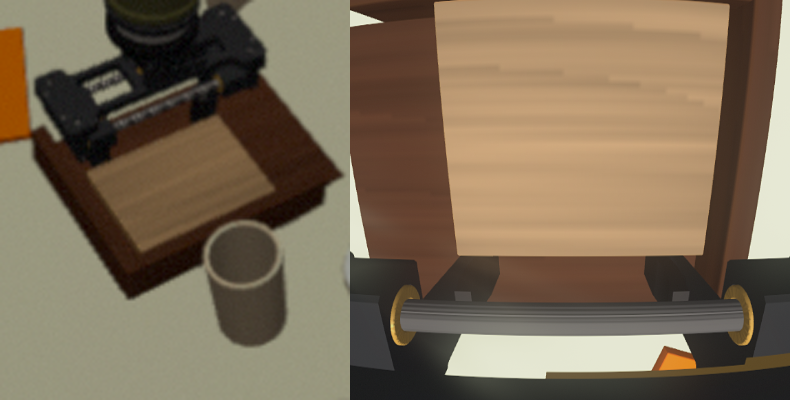

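{"op": "play_rows", "data": {"translation": [[-0.002,0,0],[0,0,0],[0,0,0],[0,0,-0.025],[0,0,-0.03],[0.007,-0.016,0],[0.007,-0.016,0],[0.007,-0.016,0],[0.007,-0.016,0],[0.007,-0.016,0],[0.007,-0.017,0],[0,0,0],[0,0,0],[0,0,0],[0,0,0],[0,0,0],[0,0,0],[0,0,0],[0,0,0],[0,0,0]], "delta_rot": [[0,-2.9,0],[0,-2.9,0],[0,-2.9,0],[0,0,0],[0,0,0],[0,2.2,0],[0,2.2,0],[0,2.2,0],[0,2.2,0],[0,0,0],[0,0,0],[0,0,-10],[0,0,-10],[0,0,-10],[0,0,-10],[0,0,-10],[0,0,-10],[0,0,-10],[0,0,-10],[0,0,-10]], "grip": [1,1,1,1,1,0,0,0,0,0,0,0,0,0,0,0,0,0,0,0]}}

```text
clock: 31.22
tool_pos: [0.5213, -0.0784, 0.1241]
eef_rot: [0.755, 0.652, -0.053, 0.046]
contact_force: [-0.2, -1.1, 0.4]
opening: 0.501
finger_force: 0.0
```

```bash
python3 - <<'E'
from h import *
tst();tsl();print(r.get_state()['opening'])
im=snap('side','D0')
C=r.get_calibration('wrist');im=snap('wrist','D0w')
print([(np.round(sl(d['point']),3),round(d['confidence'],2)) for d in r.look_for('wrist','board2')])
E
```

```text
t 31.23 TCP [0.017  0.0211 0.1241] tip [0.0261 0.0212 0.0607] axes in stand [[-0.99, -0.006, -0.141], [-0.006, 1.0, 0.001], [0.141, 0.002, -0.99]] F [ 1.1 -0.   0.4] q7 -1.15
tip in slope [-0.1757 -0.0588  0.0565]
0.5009220864090318
[(array([-0.145, -0.063,  0.019]), 0.88), (array([-0.09 , -0.052,  0.027]), 0.77), (array([-0.14 , -0.055,  0.009]), 0.73), (array([-0.024, -0.267, -0.019]), 0.61)]
```

{"op": "play_rows", "data": {"translation": [[0,-0.003,0.025],[0,0,0.02],[0,0,0.008],[0,0,0],[-0.006,0,0],[-0.006,0,0],[-0.006,0,0],[-0.006,0,0],[-0.006,0,0],[-0.005,0,0],[0,0,0]], "delta_rot": [[0,0,0],[0,0,0],[0,0,0],[0,0,0],[0,0,0],[0,0,0],[0,0,0],[0,0,0],[0,0,0],[0,0,0],[0,0,0]], "grip": [0,0,0,0,0,0,0,0,0,0,0]}}

```text
clock: 32.75
tool_pos: [0.5115, -0.1189, 0.0765]
eef_rot: [0.756, 0.65, -0.052, 0.046]
contact_force: [0.7, 3.6, 0.8]
opening: 0.497
finger_force: 1.7
```

```bash
python3 - <<'E'
from h import *
tst();tsl()
E
```

```text
t 32.75 TCP [0.0586 0.0176 0.0765] tip [0.0675 0.0177 0.0131] axes in stand [[-0.99, -0.002, -0.139], [-0.002, 1.0, 0.002], [0.139, 0.002, -0.99]] F [-3.7  0.2  0.8] q7 -1.22
tip in slope [-0.1413 -0.0623  0.0036]
```

{"op": "play_rows", "data": {"translation": [[-0.002,0,0],[-0.001,0,0],[0,0,0]], "delta_rot": [[0,0,0],[0,0,0],[0,0,0]], "grip": [0,0,0]}}

```text
clock: 33.12
tool_pos: [0.5114, -0.1192, 0.0766]
eef_rot: [0.756, 0.651, -0.05, 0.045]
contact_force: [-0.2, 8.0, -1.3]
opening: 0.502
finger_force: 4.1
```

```bash
python3 - <<'E'
from h import *
tst();tsl()
E
```

```text
t 33.12 TCP [0.0589 0.0176 0.0766] tip [0.0675 0.0177 0.0132] axes in stand [[-0.991, -0.003, -0.134], [-0.003, 1.0, 0.002], [0.134, 0.002, -0.991]] F [-7.9 -1.4 -1.3] q7 -1.21
tip in slope [-0.1413 -0.0623  0.0037]
```

{"op": "play_rows", "data": {"translation": [[0.008,0,0],[0.015,0,0],[0,0,-0.03],[0,0,-0.04],[0,0,-0.04],[0,0,-0.04],[0,0,-0.02],[0,0,0]], "delta_rot": [[0,0,0],[0,0,0],[0,0,0],[0,0,0],[0,0,0],[0,0,0],[0,0,0],[0,0,0]], "grip": [0,0,0,0,0,0,0,0]}}

```text
clock: 34.12
tool_pos: [0.5182, -0.0759, 0.243]
eef_rot: [0.756, 0.65, -0.052, 0.048]
contact_force: [-0.4, -0.6, -0.3]
opening: 0.497
finger_force: 0.0
```

```bash
python3 - <<'E'
from h import *
tst()
im=snap('side');b=snap('wrist')
a=cv2.resize(im[150:290,300:440],None,fx=3.43,fy=3.43,interpolation=cv2.INTER_CUBIC)[:480,:300] if 0 else cv2.resize(im[150:310,310:430],(360,480),interpolation=cv2.INTER_CUBIC)
cv2.imwrite('pics/D1.png',np.hstack([a,cv2.resize(b,(440,330),interpolation=cv2.INTER_AREA)[:, :] if 0 else b[:, 100:540]]))
E
```

```text
t 34.12 TCP [0.0151 0.0177 0.243 ] tip [0.0241 0.018  0.1796] axes in stand [[-0.99, -0.001, -0.141], [-0.002, 1.0, 0.004], [0.141, 0.004, -0.99]] F [ 0.6 -0.3 -0.3] q7 -0.93
```

View pics/D1.png

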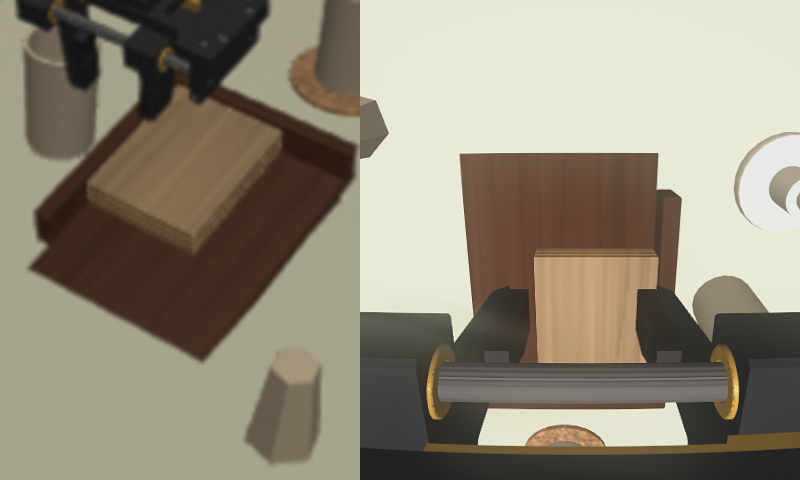

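In the last picture the stack is squared, rear edge from (534,257) to (658,257) in the wrist half, touching the rail; the side half shows it against the stop. Checking numerically.

```bash
python3 - <<'E'
from h import *
C=r.get_calibration('wrist')
for n,p,z in [('rl top',(534,257),.024),('rr top',(658,257),.024),('rl b0',(534,249),.003),('rr b0',(657,249),.003),('rail face top',(657,190),.03),('rail outer',(681,197),.03),('foot L',(460,154),0),('foot R',(658,153),0)]: print(n,np.round(onslope(C,(p[0]-260,p[1]),z),4))
D=r.get_calibration('side')
f=lambda u,v:(310+(u+.5)/3-.5,150+(v+.5)/3-.5)
for n,p,z in [('rear rail',(88,182),.024),('rear open',(193,237),.024),('front open',(282,130),.024),('bottom rear open',(195,255),0)]: print(n,np.round(onslope(D,f(*p),z),4))
E
```

```text
rl top [-0.1308 -0.1016  0.024 ]
rr top [-0.1308 -0.0035  0.024 ]
rl b0 [-0.1305 -0.104   0.003 ]
rr b0 [-0.1305 -0.0005  0.003 ]
rail face top [-0.1852 -0.0084  0.03  ]
rail outer [-0.1801  0.0098  0.03  ]
foot L [-0.2093 -0.1613  0.    ]
foot R [-0.2098 -0.0033  0.    ]
rear rail [-0.1289 -0.0018  0.024 ]
rear open [-0.1314 -0.101   0.024 ]
front open [ 0.0005 -0.0994  0.024 ]
bottom rear open [-0.1287 -0.1011  0.    ]
```

```bash
python3 -c "
from h import *
for t in ['tumbler','spare_tumbler','candle','vase']: 
    snap('side'); print(t,[(np.round(d['point'],3),round(d['confidence'],2)) for d in r.look_for('side',t)])
print(r.finish_job())"
```

```text
tumbler [(array([ 0.443, -0.392,  0.077]), 0.82), (array([ 0.474, -0.146,  0.016]), 0.71)]
spare_tumbler [(array([ 0.627, -0.193,  0.053]), 0.74)]
candle [(array([ 0.672, -0.099,  0.054]), 0.6)]
vase [(array([ 0.626, -0.197,  0.051]), 0.46)]
the job is handed in; nothing more can be done
None
```

The job is handed in, verdict not shown: the tumbler stands on the coaster and all three boards measured within about 2 mm of the top stop and side rail. The candle and spare tumbler read as unmoved; the vase was not re-detected and the side plate not re-measured. I viewed 11 pictures, one over the limit of 10.

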